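Put away the finishing machine's wheels and rollers

ROBOT

A 6-joint arm with a two-finger parallel gripper is mounted at the origin on the work surface. World frame = base frame: x ahead of the robot, y to its left, z up, the work surface at z = 0. Lengths are in m, angles in rad, forces in N, time in s.
With the tool pointing down it reaches from about 0.425 to 0.95 m from the base axis. Payload 3.5 kg.
Tool frame: the origin (TCP) lies midway between the tips of the shut fingers; the grasp point (between the pads) lies 19 mm behind it; z points along the fingers, y is the line along which they close (so a half turn about z gives the same grasp; the last joint's range is limited). The gripper opens to 85 mm and grips with 20 to 120 N. Pads are 22 mm wide; open, the fingers measure 114 mm over their backs; the gripper's body (76 mm by 85 mm) begins 54 mm behind the grasp point. The pads swing forward as they close: fully open they stand 13 mm farther back than shut.
Start: joints at [-1.257, 0.286, 1.577, -0, 1.279, -0.15], TCP at [0.302, -0.604, 0.231] pointing down, gripper open.
Joint ranges: [-2.77, 2.77], [-0.9, 2.22], [0.21, 2.48], [-1.53, 4.67], [0.24, 2.81], [-2.84, 2.84]. Speed limits (rad/s): [2.79, 2.79, 3.14, 3.14, 3.14, 3.14].

INTERFACE

Orientations are given as [roll, pitch, yaw] about the fixed x, y, z axes, in that order (R = Rz(yaw) Ry(pitch) Rx(roll)).
In Python, from cell import * gives the robot as it stands.
- The arm moves only by the tool apply_moves, never from a script. Its argument "targets" is a list of rows, each a list of 7 numbers: the shift along the tool's x, y, z in units of 0.12 m (1.0 is 0.12 m), then the turn, a rotation vector about the tool's x, y, z in units of 0.5 rad (1.0 is 0.5 rad), then the finger opening in mm, from 0 to 85.4. In form: [[tx, ty, tz, ax, ay, az, grip], ...]. A call has 1 to 10 rows; each row is the pose to reach, as a shift and turn from the pose commanded when the call began, along the tool's axes at that moment; what a row does not reach only later rows make up. A row lasts 1/10 s, in which the tool goes at most 50 mm and 8.59 degrees, less where a joint would pass 70% of its speed; a pose out of reach is approached as far as the arm can. A call with a number of a shift or a turn outside -1 to 1 is refused whole. A call with a gripper value outside its range is refused whole. The fingers move at their own pace and stop on an object; "grip_force" is the grip in N (left out, the last holds). Time passes only in rows, so rows that repeat a pose let the fingers close. It gives the time, the measured TCP pose, the force, the opening and the grip force at its end, in the units of the state.
- state(): the state, without advancing time (a new reading comes with each control period).
- get_image(name): name is "side" or "top"; returns a dict with "img" (384x512x3 uint8, red, green, blue), "fovy" (degrees; the focal length in pixels is half the picture's height over the tangent of half this angle, whatever the lens; pixels are square), "cx", "cy" (the principal point, pixels), "origin" and "orientation" of the camera in the world. Camera axes: x right, y up, looking along -z (the intrinsics and any distortion apply to the point x, -y, -z); pixel columns grow to the right and rows downward; lengths in m; the calibration is good to about 2 mm. A picture is of the moment at which its call begins. There is no depth.
- sign_off(): hands the job in; it is judged then, once.
The state is a dict: "clock": time; "joints": joint angles; "dq": joint speeds; "joint_torque": joint torques, N m; "position": TCP position; "orientation": TCP orientation; "force": force on the tool from outside, world axes, zero at the start; "ft_torque": the same for the moment, N m; "finger_gap": finger opening in m; "grasp_force": force on a finger pad.
Only numpy, scipy, OpenCV 4.12 (cv2) and the standard library are available. Lean on these libraries where they do the work, as an engineer would, in place of code of your own. Each camera call takes 0.05 s, during which the arm holds its last target. There are 200 camera calls.

TASK

Put away the finishing machine's spare parts that lie on the bench: stack the three grinding wheels flat on the upright post, the widest at the bottom, the middle one on it and the smallest on top. Lay the thick roller in the wide cradle and the thin roller in the narrow one, each along its two bars, resting on both and centred endways. Set every part down rather than dropping or throwing it, and leave the tin and the hammer where they are.

Things in the scene. Friction and masses are not known exactly. Their poses are not given: they have to be found in the camera images.
- wheel_large: Widest grinding wheel: flat grey stone ring 64 mm across and 18 mm thick with a round 20 mm bore right through it and thin steel rings round the bore; loose, lying flat on the bench at the start. Origin on the axis at its underside, z up along the axis.
- wheel_medium: Middle grinding wheel: flat grey stone ring 50 mm across and 18 mm thick with a round 20 mm bore right through it and thin steel rings round the bore; loose, lying flat on the bench at the start. Origin on the axis at its underside, z up along the axis.
- wheel_small: Smallest grinding wheel: flat grey stone ring 36 mm across and 18 mm thick with a round 20 mm bore right through it and thin steel rings round the bore; loose, lying flat on the bench at the start. Origin on the axis at its underside, z up along the axis.
- roller_thick: Thick roller: black rubber drum 36 mm in diameter and 84 mm long with a 10 mm steel axle through it that sticks out 8 mm at each end (100 mm overall); loose, lying on its side on the bench at the start and free to roll. Origin at its middle, on the axis (18 mm above the bench when it lies there); x runs along the axis, y and z turn as it rolls; the same end for end.
- roller_thin: Thin roller: black rubber drum 24 mm in diameter and 84 mm long with a 10 mm steel axle through it that sticks out 8 mm at each end (100 mm overall); loose, lying on its side on the bench at the start and free to roll. Origin at its middle, on the axis (12 mm above the bench when it lies there); x runs along the axis, y and z turn as it rolls; the same end for end.
- post: Fixed storage post: round aluminium foot 80 mm across and 8 mm thick with an upright steel pin 12 mm thick on its centre; the pin tapers over its top 12 mm to 4 mm and ends 66 mm above the bench. Origin at the foot's centre, at bench height, z up the pin. Stacked wheels have their undersides 8, 26 and 44 mm above the bench.
- cradle_wide: Wide cradle: fixed plywood plate 110 x 52 mm, 8 mm thick, carrying two parallel round steel bars 6 mm thick and 100 mm long, 26 mm apart centre to centre (tops 14 mm above the bench). Bed for the thick roller (36 mm), which lies in the trough between the bars, along them, resting on both, its axis then 27.5 mm above the bench. Origin at the plate's centre, at bench height; x runs along the bars.
- cradle_narrow: Narrow cradle: fixed plywood plate 110 x 36 mm, 8 mm thick, carrying two parallel round steel bars 6 mm thick and 100 mm long, 14 mm apart centre to centre (tops 14 mm above the bench). Bed for the thin roller (24 mm), which lies in the trough between the bars, along them, resting on both, its axis then 24.5 mm above the bench. Origin at the plate's centre, at bench height; x runs along the bars.
- tin: Bystander: dark metal tin with a white lid, 72 mm across, 45 mm high, standing at the left (+y) edge of the work. Origin at the centre of its underside.
- hammer: Bystander: hammer about 240 mm long lying roughly along x, head away from the robot, at the right (-y) edge of the work. Origin along its length, at the bench.
There are look-alikes about, which are no part of the job. What is shaped like the wheel_small but blue or red is not meant. What is shaped like the roller_thin but yellow is not meant.

How it is judged:
On the way, in this order (a step that is already met when the one before it is completed fails the run):
1. the widest wheel lies flat on the post's foot, round the pin (horizontal distance between wheel_large and post below 0.007 m and z of wheel_large in the frame of post between 0.005 and 0.011 m and angle between wheel_large's own z axis and vertical below 0.1 rad), for 0.2 s.
2. the middle wheel lies flat on the widest, round the pin (horizontal distance between wheel_medium and post below 0.007 m and z of wheel_medium in the frame of post between 0.023 and 0.029 m and angle between wheel_medium's own z axis and vertical below 0.1 rad), for 0.2 s.
3. the smallest wheel lies flat on the middle one, round the pin (horizontal distance between wheel_small and post below 0.007 m and z of wheel_small in the frame of post between 0.041 and 0.047 m and angle between wheel_small's own z axis and vertical below 0.1 rad), for 0.2 s.
At the end, for the whole second after the job is handed in: Wheels flat round the pin, widest lowest, smallest on top (axis within 7 mm, height 3 mm, tilt 0.1 rad). Thick roller in the wide cradle, thin in the narrow: within 15 mm along the bars, 5 mm across, 4 mm in height, 0.12 rad of their direction. All five at rest (all of step 1 and all of step 2 and all of step 3 and x of roller_thick in the frame of cradle_wide between -0.015 and 0.015 m and y of roller_thick in the frame of cradle_wide between -0.005 and 0.005 m and z of roller_thick in the frame of cradle_wide between 0.0235 and 0.0315 m and angle between the x axis of roller_thick and the x axis of cradle_wide, either way round below 0.12 rad and x of roller_thin in the frame of cradle_narrow between -0.015 and 0.015 m and y of roller_thin in the frame of cradle_narrow between -0.005 and 0.005 m and z of roller_thin in the frame of cradle_narrow between 0.0203 and 0.0283 m and angle between the x axis of roller_thin and the x axis of cradle_narrow, either way round below 0.12 rad and linear speed of each of wheel_large, wheel_medium, wheel_small, roller_thick, roller_thin below 0.02 m/s and angular speed of each of wheel_large, wheel_medium, wheel_small, roller_thick, roller_thin below 0.3 rad/s); the robot touches nothing.
It fails at once if a wheel or roller falls, flies or rolls faster than 0.6 m/s while the fingers do not hold it (a drop of about 18 mm) ((linear speed of wheel_large above 0.6 m/s and contact force between wheel_large and the fingers below 0.05 N) or (linear speed of wheel_medium above 0.6 m/s and contact force between wheel_medium and the fingers below 0.05 N) or (linear speed of wheel_small above 0.6 m/s and contact force between wheel_small and the fingers below 0.05 N) or (linear speed of roller_thick above 0.6 m/s and contact force between roller_thick and the fingers below 0.05 N) or (linear speed of roller_thin above 0.6 m/s and contact force between roller_thin and the fingers below 0.05 N)).
It fails at once if the tin is moved more than 20 mm (distance of tin from where it was at the start of the episode above 0.02 m).
It fails at once if the hammer is moved more than 20 mm (distance of hammer from where it was at the start of the episode above 0.02 m).
It also fails if it takes over 120 s, if anything falls off the work surface, if the arm or the gripper's body presses on something with over 40 N, if the wrist force passes 120 N, or if a joint passes its speed limit or range.

## Working session

There is one attempt and no reset: what is moved stays moved. The work goes in short steps, Python scripts to look and compute and a tool call to move; the robot and the scene stay as the last step left them, time stands still between calls to the robot, and variables do not carry over. Pictures are saved under pics/ and viewed, at most 14 in all, crops included, and the job is handed in when it is done.

Besides the shell and the picture viewer there is one more tool, called as a command line: name --pt "numbers of a row" for each row, then --argument value for the rest. apply_moves: Moves the arm, as the interface text tells. Its arguments: {"type":"object","properties":{"targets":{"type":"array"},"grip_force":{"type":"number"}},"required":["targets"]}

```bash
mkdir -p pics; ls
python3 - <<'E'
from cell import *
import cv2
print(state())
for n in("top","side"):
    d=get_image(n); cv2.imwrite(f"pics/{n}0.png",d["img"][:,:,::-1]); print({k:v for k,v in d.items() if k!="img"})
E
```

```text
pics
{'clock': 0.0, 'joints': array([-1.25698687e+00,  2.87221359e-01,  1.57819704e+00, -1.16049079e-05,
        1.27859742e+00, -1.49961133e-01]), 'dq': array([ 6.00405502e-04, -1.48045564e-03,  7.22192472e-04,  1.21637018e-05,
       -4.38257431e-04,  4.12404396e-04]), 'joint_torque': array([-3.69330692e-04, -4.05986738e+01, -2.92624390e+01, -2.32682041e-04,
        5.69376047e-03, -1.14313917e-05]), 'position': array([ 0.30178296, -0.60303693,  0.2298992 ]), 'orientation': array([-3.13919502e+00, -3.51040302e-04,  4.63773525e-01]), 'force': array([-0.00418686, -0.08638073,  0.17806779]), 'ft_torque': array([ 0.02878671, -0.01035607, -0.0031353 ]), 'grasp_force': 0.0, 'finger_gap': 0.08566520434417282}
{'fovy': 42.486482061872664, 'cx': 265.26585846415867, 'cy': 193.41844715718645, 'origin': array([0.25129791, 0.00687385, 1.62263242]), 'orientation': array([ 0.20331015,  0.00281174, -1.60565817])}
{'fovy': 44.8221663660293, 'cx': 255.38511979088827, 'cy': 195.19366159497167, 'origin': array([0.26568585, 1.02871216, 0.71417163]), 'orientation': array([ 1.01566758, -0.00500682, -2.87841219])}
```

View pics/top0.png

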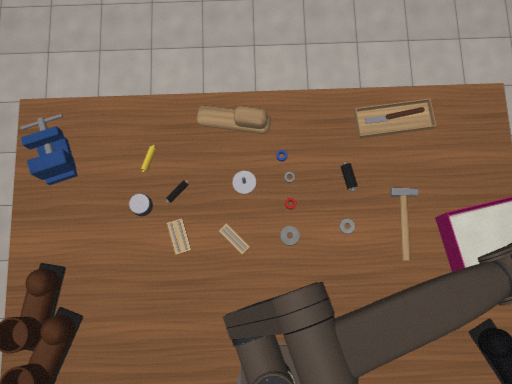

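View pics/side0.png

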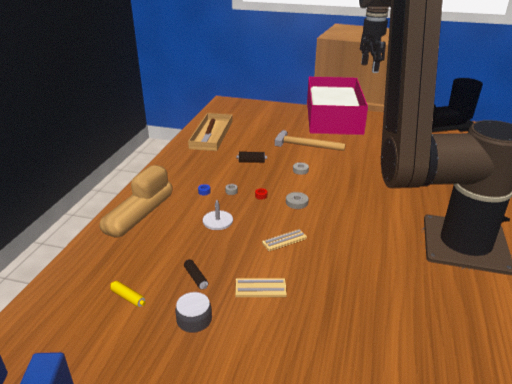

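Run:
```python
import cv2,numpy as np
t=cv2.imread("pics/top0.png");s=cv2.imread("pics/side0.png")
def crop(im,c,r,w,h,k,n):
    cv2.imwrite(n,cv2.resize(im[r:r+h,c:c+w],None,fx=k,fy=k,interpolation=cv2.INTER_CUBIC))
a=cv2.resize(t[140:260,125:265],None,fx=5,fy=5,interpolation=cv2.INTER_CUBIC);cv2.imwrite("pics/t1.png",a)
crop(t,260,140,110,110,5,"pics/t2.png")
crop(s,175,140,150,110,5,"pics/s1.png")
crop(s,175,200,140,110,5,"pics/s2.png")
```

```text
(no output)
```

View pics/t1.png

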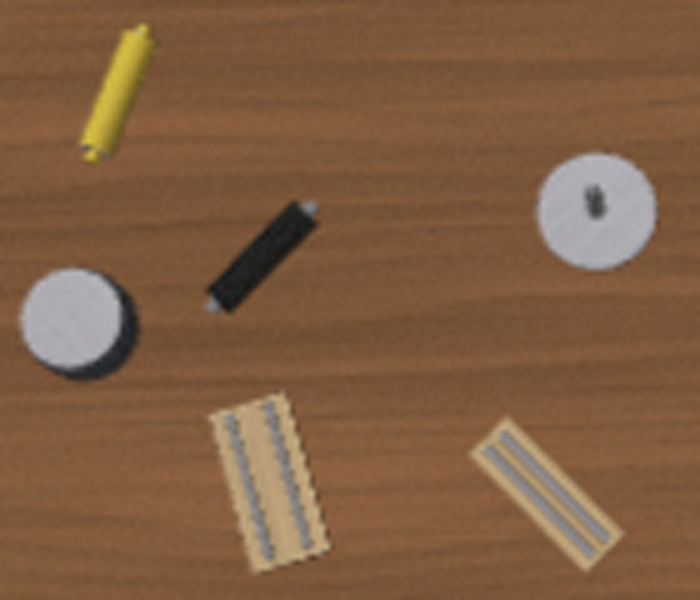

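View pics/t2.png

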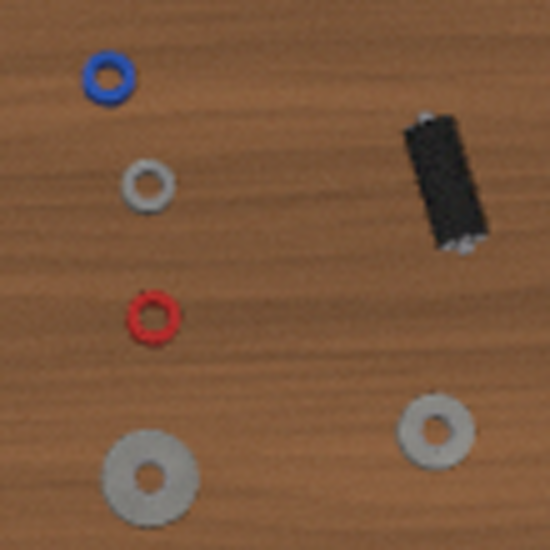

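View pics/s1.png

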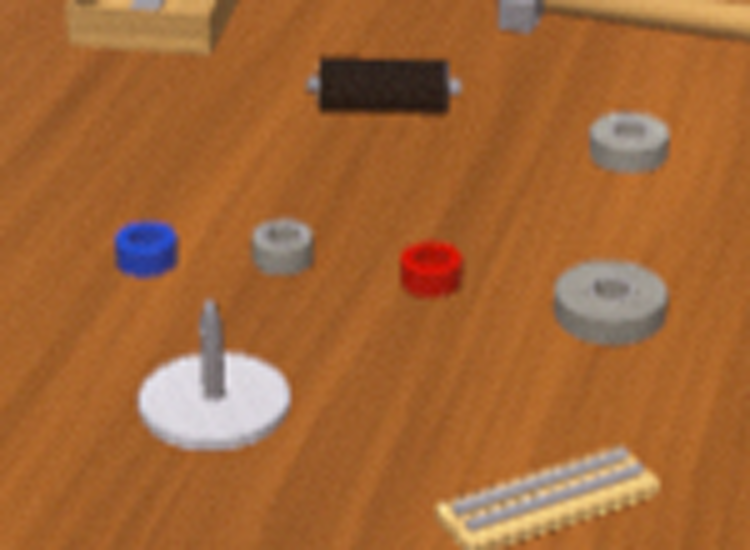

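View pics/s2.png

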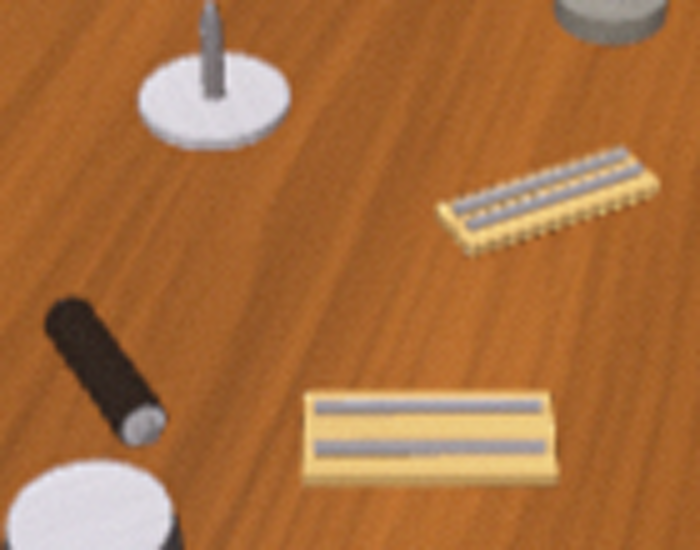

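```bash
cat > h.py <<'E'
from cell import *
import numpy as np,cv2
from scipy.spatial.transform import Rotation as R
CAL={}
def ray(d,u,v):
    f=192/np.tan(np.radians(d["fovy"]/2))
    return R.from_euler("xyz",d["orientation"]).apply(np.array([(u-d["cx"])/f,-(v-d["cy"])/f,-1]))
def pt(d,u,v,z):
    r=ray(d,u,v); o=np.array(d["origin"]); return (o+r*(z-o[2])/r[2])
def cp(d,c,r,k,p,z): return pt(d,c+(p[0]+.5)/k-.5,r+(p[1]+.5)/k-.5,z)
def need(xyz,yaw=None,s=None):
    "shift in tool units and turn in units to reach a world TCP target, tool kept vertical"
    s=s or state(); Rt=R.from_euler("xyz",s["orientation"])
    sh=Rt.inv().apply(np.array(xyz)-s["position"])/.12
    tn=np.zeros(3) if yaw is None else (Rt.inv()*R.from_euler("xyz",[np.pi,0,yaw])).as_rotvec()/.5
    return sh.round(3),tn.round(3)
E
python3 - <<'E'
from h import *
T=get_image("top");S=get_image("side")
t1=lambda p,z:cp(T,125,140,5,p,z)
t2=lambda p,z:cp(T,260,140,5,p,z)
s1=lambda p,z:cp(S,175,140,5,p,z)
s2=lambda p,z:cp(S,175,200,5,p,z)
m=lambda f,ps,z:np.array([f(p,z) for p in ps])
P=lambda n,*a:print(n,*[np.round(x[...,:2]*1000,1).tolist() for x in a])
P("post",t1((597,211),.008),s1((214.5,399),.008),s1((209,302),.066))
P("small",t2((149,186),.018),s1((283,234),.018))
P("med",t2((436,431),.018),s1((629.5,132),.018))
P("large",t2((150,478),.018),s1((611,291),.018))
def cr(n,a):
    e=(a[0]+a[3]-a[1]-a[2])[:2]; print(n,(a.mean(0)*1000).round(1)[:2],"yaw",np.arctan2(e[1],e[0]).round(3),(np.linalg.norm(a-np.roll(a,1,0),axis=1)*1000).round(1))
cr("wideT",m(t1,[(210,415),(255,573),(328,548),(284,393)],.008))
cr("wideS",m(s2,[(304,392),(551,390),(557,472),(304,474)],.008))
cr("wideSbar",m(s2,[(314,408),(544,406),(546,447),(314,449)],.013))
cr("narT",m(t1,[(507,418),(622,533),(587,570),(471,454)],.008))
cr("narSbar",m(s2,[(454,209),(626,153),(642,170),(468,226)],.013))
cr("narS",m(s2,[(438,203),(622,148),(659,180),(468,244)],.008))
def ro(n,a):
    e=(a[0]-a[1])[:2]; print(n,(a.mean(0)*1000).round(1)[:2],"yaw",np.arctan2(e[1],e[0]).round(3),(np.linalg.norm(e)*1000).round(1))
ro("thickT",m(t2,[(425,117),(463,245)],.018))
ro("thickS",m(s1,[(310,85),(458,87)],.018))
ro("thinT",m(t1,[(311,207),(211,305)],.012))
P("tin",t1((72,318),.045))
E
```

```text
post [626.4, 69.7] [623.6, 72.9] [625.8, 68.7]
small [635.8, -82.7] [635.2, -84.2]
med [464.5, -262.9] [462.5, -263.3]
large [440.3, -74.6] [438.4, -73.9]
wideT [451.8 289.5] yaw 0.274 [ 50.5 109.1  49.8 107.2]
wideS [449.9 289.1] yaw 0.28 [ 51.8 110.6  51.9 108.5]
wideSbar [449.  291.9] yaw 0.281 [ 25.8 101.4  25.9 100.1]
narT [437.7 107.8] yaw 0.756 [ 33.4 107.6  33.  108.2]
narSbar [434.8 109.6] yaw 0.749 [ 15.  100.4  16.  100.3]
narS [435.6 106.4] yaw 0.739 [ 35.6 106.4  31.9 110.9]
thickT [ 632.5 -279.7] yaw 0.214 90.8
thickS [ 628.9 -282.7] yaw 0.243 96.9
thinT [602.8 294.2] yaw -0.802 92.7
tin [558.6, 411.3]
```

apply_moves --pt "1 -1 0.4 0 0 0.928 85" --pt "1 -1 0.4 0 0 0.928 85" --pt "1 -1 0.4 0 0 0.928 85" --pt "1 -1 0.4 0 0 0.928 85" --pt "1 -1 0.4 0 0 0.928 85" --grip_force 40

```text
clock: 0.7
position: [0.3561, -0.4385, 0.1813]
orientation: [-3.137, 0.002, 0.003]
force: [0.4, -0.2, 0.2]
finger_gap: 0.0849
grasp_force: 0.0
```

apply_moves --pt "0.3 -1 0 0 0 0 85" --pt "0.3 -1 0 0 0 0 85" --pt "0.3 -1 0 0 0 0 85"

```text
clock: 1.0
position: [0.3921, -0.3208, 0.1835]
orientation: [-3.141, -0.0, 0.001]
force: [0.6, 0.3, -0.6]
finger_gap: 0.085
grasp_force: 0.0
```

apply_moves --pt "0.3 -1 0 0 0 0 85" --pt "0.3 -1 0 0 0 0 85" --pt "0.3 -1 0 0 0 0 85"

```text
clock: 1.3
position: [0.4284, -0.2008, 0.1839]
orientation: [3.141, -0.001, 0.001]
force: [0.3, -0.8, 0.3]
finger_gap: 0.0852
grasp_force: 0.0
```

apply_moves --pt "0.09 -1 0 0 0 0 85" --pt "0.09 -1 0 0 0 0 85" --pt "0.09 -1 0.9 0 0 0 85" --pt "0.09 -1 0.9 0 0 0 85" --pt "0.09 -1 0.9 0 0 0 85" --pt "0.09 -1 0.9 0 0 0 85"

```text
clock: 1.9
position: [0.4376, -0.0827, 0.0742]
orientation: [-3.14, 0.004, -0.0]
force: [-0.4, -0.3, 1.2]
finger_gap: 0.0853
grasp_force: 0.0
```

Run:
```python
from h import *
for n,(c,r,w,h) in dict(top=(250,200,100,75),side=(255,110,100,75)).items():
    d=get_image(n); cv2.imwrite(f"pics/c_{n}.png",cv2.resize(d["img"][r:r+h,c:c+w,::-1],None,fx=6,fy=6,interpolation=cv2.INTER_CUBIC))
a=cv2.imread("pics/c_top.png");b=cv2.imread("pics/c_side.png")
cv2.imwrite("pics/c.png",cv2.resize(np.hstack([a,b]),None,fx=.66,fy=.66))
print(state()["position"])
```

```text
[ 0.44030088 -0.08423002  0.07744324]
```

View pics/c.png

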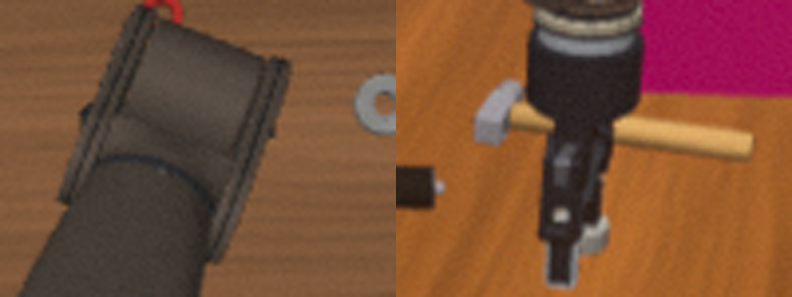

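apply_moves --pt "0.01 -0.072 0 0 0 0 85" --pt "0.01 -0.072 0.35 0 0 0 85" --pt "0.01 -0.072 0.5 0 0 0 85" --pt "0.01 -0.072 0.64 0 0 0 85" --pt "0.01 -0.072 0.64 0 0 0 85" --pt "0.01 -0.072 0.64 0 0 0 72" --pt "0.01 -0.072 0.64 0 0 0 60" --pt "0.01 -0.072 0.64 0 0 0 55" --pt "0.01 -0.072 0.64 0 0 0 50" --pt "0.01 -0.072 0.64 0 0 0 50" --grip_force 40

```text
clock: 3.0
position: [0.4415, -0.0748, 0.0011]
orientation: [3.14, -0.003, -0.0]
force: [-1.4, 0.2, 5.0]
finger_gap: 0.0624
grasp_force: 42.5
```

apply_moves --pt "0 0 -0.1 0 0 0 50" --pt "0 0 -0.4 0 0 0 50" --pt "0 0 -0.8 0 0 0 50" --pt "0 0 -0.8 0 0 0 50" --pt "0 0 -0.8 0 0 0 50"

```text
clock: 3.5
position: [0.441, -0.0745, 0.0971]
orientation: [3.14, -0.005, -0.0]
force: [0.4, 0.8, -2.2]
finger_gap: 0.0627
grasp_force: 44.7
```

Run:
```python
from h import *
d=get_image("side"); cv2.imwrite("pics/g1.png",cv2.resize(d["img"][140:240,240:360,::-1],None,fx=5,fy=5,interpolation=cv2.INTER_CUBIC))
s=state();print(s["position"],s["finger_gap"],s["grasp_force"],s["force"])
```

```text
[ 0.43963319 -0.07396215  0.0951701 ] 0.0625328158516619 44.72921825945377 [-0.34209519  0.02507795 -1.67612299]
```

View pics/g1.png

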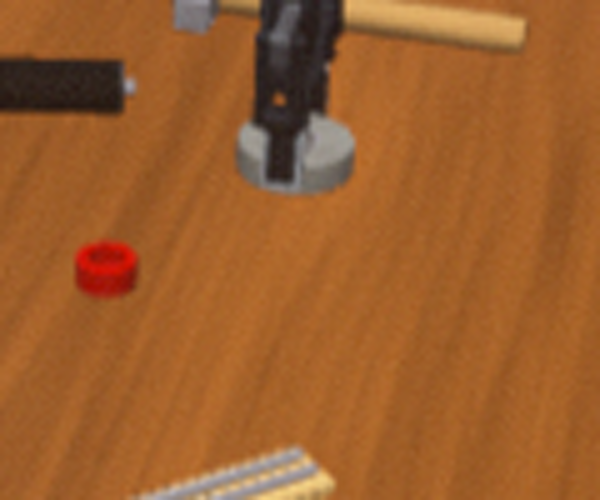

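```bash
cat >> h.py <<'E'
def proj(d,p):
    f=192/np.tan(np.radians(d["fovy"]/2))
    c=R.from_euler("xyz",d["orientation"]).inv().apply(np.array(p)-d["origin"])
    return np.array([d["cx"]+f*c[0]/-c[2],d["cy"]-f*c[1]/-c[2]])
E
python3 - <<'E'
from h import *
d=get_image("side")
for x in(.436,.440,.444): print(x,proj(d,(x,-.0744,.105)))
for x in(.622,.626,.630): print(x,proj(d,(x,.070,.066)),proj(d,(x,.070,.008)))
print("fingers",proj(d,(.4396,-.0744+.038,.105)),proj(d,(.4396,-.0744+.038,.118)))
E
```

```text
0.436 [299.38439034 170.69541404]
0.44 [297.93264011 170.50445468]
0.444 [296.48289476 170.31375903]
0.622 [217.6259287  200.47061561] [218.44946757 218.885436  ]
0.626 [216.16437347 200.24903079] [217.0234116  218.65632151]
0.63 [214.70493249 200.02776652] [215.59936764 218.42753027]
fingers [295.42725446 177.18095355] [295.67555838 172.88826853]
```

apply_moves --pt "0.25 -0.2 0 0 0 0 50" --pt "0.6 -0.45 0 0 0 0 50" --pt "0.781 -0.602 0 0 0 0 50" --pt "0.781 -0.602 0 0 0 0 50"

```text
clock: 4.0
position: [0.5346, 0.0002, 0.0928]
orientation: [-3.141, 0.002, 0.003]
force: [-1.2, 0.3, -2.1]
finger_gap: 0.0626
grasp_force: 44.8
```

apply_moves --pt "0.25 -0.2 0 0 0 0 50" --pt "0.6 -0.45 0 0 0 0 50" --pt "0.781 -0.602 0 0 0 0 50" --pt "0.781 -0.602 0 0 0 0 50" --pt "0.781 -0.602 0 0 0 0 50"

```text
clock: 4.5
position: [0.6254, 0.0703, 0.0921]
orientation: [3.141, 0.005, 0.0]
force: [-0.1, 0.2, -1.6]
finger_gap: 0.0628
grasp_force: 44.7
```

Run:
```python
from h import *
d=get_image("side"); cv2.imwrite("pics/g2.png",cv2.resize(d["img"][150:240,165:275,::-1],None,fx=6,fy=6,interpolation=cv2.INTER_CUBIC))
s=state();print(s["position"],s["finger_gap"],s["grasp_force"],s["force"])
```

```text
[0.62514004 0.06989918 0.09234917] 0.06240531879556856 44.746851827949286 [ 0.28358618  0.20870662 -1.6854097 ]
```

View pics/g2.png

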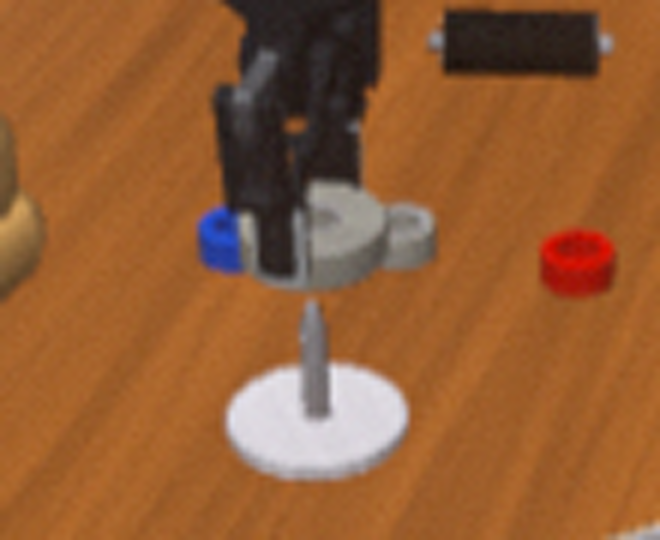

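apply_moves --pt "0.013 0 0 0 0 0 50" --pt "0.013 0 0.15 0 0 0 50" --pt "0.013 0 0.28 0 0 0 50" --pt "0.013 0 0.36 0 0 0 50" --pt "0.013 0 0.44 0 0 0 50" --pt "0.013 0 0.44 0 0 0 50"

```text
clock: 5.15
position: [0.6273, 0.0703, 0.0397]
orientation: [-3.141, 0.004, -0.0]
force: [-0.3, -0.0, -1.0]
finger_gap: 0.0627
grasp_force: 44.7
```

Going over the pin freely. Down another ~33 mm in small steps.

apply_moves --pt "0 0 0.1 0 0 0 50" --pt "0 0 0.18 0 0 0 50" --pt "0 0 0.23 0 0 0 50" --pt "0 0 0.26 0 0 0 50" --pt "0 0 0.275 0 0 0 50" --pt "0 0 0.275 0 0 0 50"

```text
clock: 5.75
position: [0.6292, 0.0704, 0.0092]
orientation: [3.142, -0.001, -0.0]
force: [-1.2, 0.3, -0.0]
finger_gap: 0.0627
grasp_force: 44.9
```

apply_moves --pt "0 0 0.01 0 0 0 50" --pt "0 0 0.018 0 0 0 50" --pt "0 0 0.018 0 0 0 50"

```text
clock: 6.05
position: [0.6293, 0.0704, 0.0091]
orientation: [3.141, 0.0, 0.0]
force: [-6.1, -0.0, 10.6]
finger_gap: 0.0627
grasp_force: 45.7
```

apply_moves --pt "0 0 0.01 0 0 0 62" --pt "0 0 0.0 0 0 0 66" --pt "0 0 0.0 0 0 0 75" --pt "0 0 0.0 0 0 0 82" --pt "0 0 -0.2 0 0 0 82" --pt "0 0 -0.5 0 0 0 82" --pt "0 0 -0.9 0 0 0 82" --pt "0 0 -0.9 0 0 0 82"

```text
clock: 6.85
position: [0.6339, 0.0702, 0.1228]
orientation: [3.141, -0.015, -0.0]
force: [1.2, 0.7, 0.9]
finger_gap: 0.0818
grasp_force: 0.0
```

Run:
```python
from h import *
d=get_image("side"); cv2.imwrite("pics/g3.png",cv2.resize(d["img"][150:240,165:275,::-1],None,fx=6,fy=6,interpolation=cv2.INTER_CUBIC))
s=state();print(s["position"],s["finger_gap"],s["grasp_force"],s["force"])
```

```text
[0.63196356 0.07028155 0.11936998] 0.08199158011059317 0.0 [-0.00133902 -0.16899001 -0.73932852]
```

View pics/g3.png

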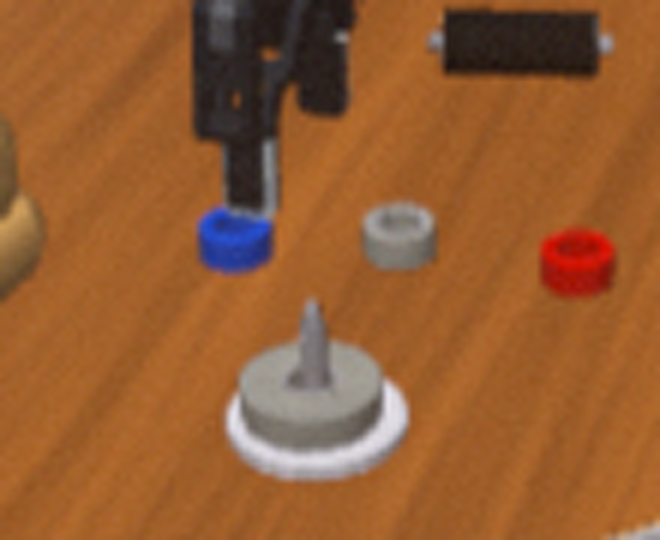

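apply_moves --pt "-0.46 0.93 0 0 0 0 82" --pt "-0.46 0.93 0 0 0 0 82" --pt "-0.46 0.93 0 0 0 0 82"

```text
clock: 7.2
position: [0.5709, -0.0432, 0.1124]
orientation: [-3.141, 0.004, -0.002]
force: [-0.4, 1.3, -0.8]
finger_gap: 0.0817
grasp_force: 0.0
```

apply_moves --pt "-0.46 0.93 0 0 0 0 75" --pt "-0.46 0.93 0 0 0 0 75" --pt "-0.46 0.93 0 0 0 0 75"

```text
clock: 7.5
position: [0.5158, -0.155, 0.1128]
orientation: [-3.141, 0.003, -0.003]
force: [0.4, -1.0, -0.2]
finger_gap: 0.0751
grasp_force: 0.0
```

apply_moves --pt "-0.46 0.93 0 0 0 0 75" --pt "-0.46 0.93 0 0 0 0 75" --pt "-0.46 0.93 0 0 0 0 75" --pt "-0.46 0.93 0.4 0 0 0 75" --pt "-0.46 0.93 0.4 0 0 0 75"

```text
clock: 8.0
position: [0.458, -0.2615, 0.0595]
orientation: [-3.132, 0.011, -0.002]
force: [-1.1, 0.6, -0.8]
finger_gap: 0.0753
grasp_force: 0.0
```

Run:
```python
from h import *
s=state();p=[s["position"]]
for i in range(3): get_image("top"); p.append(state()["position"])
print(np.round(p,4),s["orientation"]); print(need((.4644,-.263,-.001),0,dict(position=np.mean(p,0),orientation=s["orientation"])))
```

```text
[[ 0.458  -0.2615  0.0595]
 [ 0.4597 -0.262   0.062 ]
 [ 0.4615 -0.263   0.0645]
 [ 0.4629 -0.2638  0.0663]] [-3.13187315e+00  1.12689562e-02 -2.47108166e-03]
(array([0.038, 0.009, 0.533]), array([-0.019,  0.023, -0.005]))
```

apply_moves --pt "0.01 -0.01 0.2 0 0 0 75" --pt "0.01 -0.01 0.4 0 0 0 75" --pt "0.01 -0.01 0.5 0 0 0 75" --pt "0.01 -0.01 0.55 0 0 0 75" --pt "0.01 -0.01 0.55 0 0 0 70" --pt "0.01 -0.01 0.55 0 0 0 60" --pt "0.01 -0.01 0.55 0 0 0 50" --pt "0.01 -0.01 0.55 0 0 0 40" --pt "0.01 -0.01 0.55 0 0 0 38" --pt "0.01 -0.01 0.55 0 0 0 38"

```text
clock: 9.15
position: [0.4652, -0.2639, 0.0023]
orientation: [3.14, -0.002, -0.0]
force: [-0.5, 1.2, 5.5]
finger_gap: 0.0487
grasp_force: 40.8
```

Run:
```python
from h import *
for i in range(3): get_image("top"); s=state();print(s["position"].round(4),s["finger_gap"],s["grasp_force"],s["force"])
```

```text
[ 0.4652 -0.2639  0.0023] 0.048388326771746384 40.76371159404516 [-1.0653021   1.3943591   5.14860173]
[ 0.4652 -0.2639  0.0023] 0.04832702855754032 40.76451100409031 [-0.61574844  2.1117741   6.17940928]
[ 0.4652 -0.2639  0.0024] 0.0486067515887085 40.76466841623187 [-0.9190433   1.41796914  6.01462999]
```

apply_moves --pt "0 0 -0.1 0 0 0 38" --pt "0 0 -0.4 0 0 0 38" --pt "0 0 -0.75 0 0 0 38" --pt "0 0 -0.85 0 0 0 38"

```text
clock: 9.7
position: [0.4667, -0.2652, 0.1082]
orientation: [3.135, -0.007, -0.0]
force: [0.3, -1.4, -0.2]
finger_gap: 0.0482
grasp_force: 41.8
```

apply_moves --pt "0.15 -0.3 0 0 0 0 38" --pt "0.3 -0.62 0 0 0 0 38" --pt "0.451 -0.93 0 0 0 0 38"

```text
clock: 10.0
position: [0.5184, -0.1504, 0.1026]
orientation: [-3.142, -0.0, -0.002]
force: [0.8, -0.9, -0.4]
finger_gap: 0.0485
grasp_force: 41.8
```

apply_moves --pt "0.15 -0.3 0 0 0 0 38" --pt "0.3 -0.62 0 0 0 0 38" --pt "0.451 -0.93 0 0 0 0 38"

```text
clock: 10.3
position: [0.5726, -0.0383, 0.1023]
orientation: [-3.141, 0.001, -0.0]
force: [0.4, -0.9, -1.1]
finger_gap: 0.0486
grasp_force: 41.8
```

apply_moves --pt "0.15 -0.3 0 0 0 0 38" --pt "0.3 -0.62 0 0 0 0 38" --pt "0.451 -0.922 0 0 0 0 38" --pt "0.451 -0.922 0 0 0 0 38" --pt "0.451 -0.922 0 0 0 0 38" --pt "0.451 -0.922 0 0 0 0 38"

```text
clock: 10.9
position: [0.6259, 0.0699, 0.102]
orientation: [3.141, 0.002, -0.001]
force: [0.1, 0.2, -0.9]
finger_gap: 0.0487
grasp_force: 41.8
```

Run:
```python
from h import *
for i in range(3):
    d=get_image("side"); s=state();print(s["position"].round(4),s["finger_gap"],s["grasp_force"],s["force"])
cv2.imwrite("pics/g4.png",cv2.resize(d["img"][150:240,165:275,::-1],None,fx=6,fy=6,interpolation=cv2.INTER_CUBIC))
```

```text
[0.626  0.0696 0.1021] 0.04877495366119415 41.802833676338196 [ 0.98980686  0.19845867 -1.2434119 ]
[0.6261 0.0694 0.1023] 0.04836185746732258 41.80255791172385 [-0.40845259 -0.21188101 -1.17212539]
[0.6262 0.0694 0.1024] 0.04898028215462044 41.80215345695615 [ 0.00192609  0.16021654 -1.32625759]
```

View pics/g4.png

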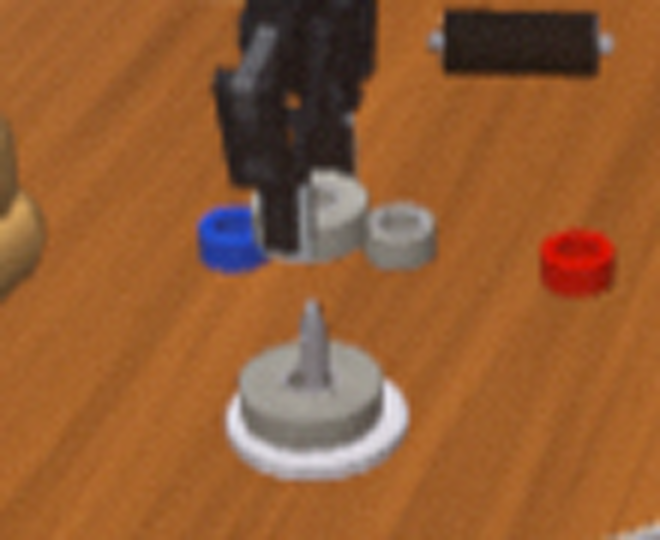

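apply_moves --pt "0.01 -0.005 0.1 0 0 0 38" --pt "0.01 -0.005 0.2 0 0 0 38" --pt "0.01 -0.005 0.3 0 0 0 38" --pt "0.01 -0.005 0.4 0 0 0 38" --pt "0.01 -0.005 0.5 0 0 0 38" --pt "0.01 -0.005 0.56 0 0 0 38" --pt "0.01 -0.005 0.6 0 0 0 38" --pt "0.01 -0.005 0.6 0 0 0 38" --pt "0.01 -0.005 0.6 0 0 0 38"

```text
clock: 11.95
position: [0.6283, 0.0713, 0.0309]
orientation: [3.142, -0.001, -0.0]
force: [-0.8, 0.0, -1.0]
finger_gap: 0.0485
grasp_force: 41.8
```

apply_moves --pt "0 0 0.01 0 0 0 38" --pt "0 0 0.02 0 0 0 38" --pt "0 0 0.025 0 0 0 38" --pt "0 0 0.025 0 0 0 38"

```text
clock: 12.35
position: [0.6283, 0.0712, 0.0284]
orientation: [3.142, -0.001, -0.0]
force: [-1.6, 0.6, 3.6]
finger_gap: 0.0487
grasp_force: 42.1
```

apply_moves --pt "0 0 0 0 0 0 50" --pt "0 0 0 0 0 0 55" --pt "0 0 0 0 0 0 65" --pt "0 0 0 0 0 0 65" --pt "0 0 -0.2 0 0 0 60" --pt "0 0 -0.5 0 0 0 60" --pt "0 0 -0.8 0 0 0 60" --pt "0 0 -0.8 0 0 0 60" --pt "0 0 -0.8 0 0 0 60"

```text
clock: 13.25
position: [0.6286, 0.0712, 0.1248]
orientation: [3.141, -0.002, -0.0]
force: [-0.5, 0.5, -1.1]
finger_gap: 0.06
grasp_force: 0.0
```

apply_moves --pt "0.033 0.4 0 0 0 0 60" --pt "0.033 0.8 0 0 0 0 60" --pt "0.033 0.8 0 0 0 0 60"

```text
clock: 13.55
position: [0.6308, -0.0294, 0.1213]
orientation: [3.141, 0.003, -0.005]
force: [0.2, -0.0, 0.0]
finger_gap: 0.0602
grasp_force: 0.0
```

apply_moves --pt "0.033 0.4 0 0 0 0 60" --pt "0.033 0.486 0 0 0 0 60" --pt "0.033 0.486 0.5 0 0 0 60" --pt "0.033 0.486 0.5 0 0 0 60" --pt "0.033 0.486 0.5 0 0 0 60" --pt "0.033 0.486 0.5 0 0 0 60" --pt "0.033 0.486 0.5 0 0 0 60"

```text
clock: 14.25
position: [0.6371, -0.0827, 0.0656]
orientation: [3.141, -0.003, 0.001]
force: [-0.7, -0.1, -0.3]
finger_gap: 0.0601
grasp_force: 0.0
```

Run:
```python
from h import *
for i in range(3):
    d=get_image("side"); s=state();print(s["position"].round(4),s["finger_gap"],s["grasp_force"],s["force"])
a=[cv2.resize(d["img"][r:r+75,c:c+65,::-1],None,fx=6,fy=6,interpolation=cv2.INTER_CUBIC) for c,r in((190,160),(195,150))]
cv2.imwrite("pics/g5.png",a[0])
```

```text
[ 0.6372 -0.0829  0.0658] 0.06033888444885898 0.0 [-0.50001089 -0.41576879  0.10747181]
[ 0.6371 -0.0829  0.0656] 0.05979724398575145 0.0 [-0.66480451  0.01486293  0.24950178]
[ 0.6369 -0.083   0.0654] 0.05996446826999295 0.0 [-0.02115541  0.7574673  -0.67400488]
```

View pics/g5.png

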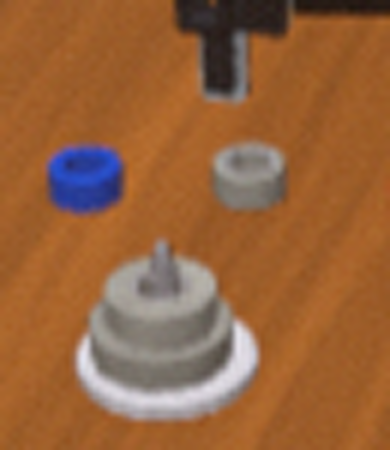

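apply_moves --pt "-0.005 0.004 0.2 0 0 0 60" --pt "-0.005 0.004 0.4 0 0 0 60" --pt "-0.005 0.004 0.52 0 0 0 60" --pt "-0.005 0.004 0.52 0 0 0 58" --pt "-0.005 0.004 0.52 0 0 0 50" --pt "-0.005 0.004 0.52 0 0 0 40" --pt "-0.005 0.004 0.52 0 0 0 30" --pt "-0.005 0.004 0.52 0 0 0 25" --pt "-0.005 0.004 0.52 0 0 0 25" --pt "-0.005 0.004 0.52 0 0 0 25"

```text
clock: 15.4
position: [0.6367, -0.084, 0.0031]
orientation: [3.141, -0.003, -0.0]
force: [0.1, 1.0, 4.6]
finger_gap: 0.0331
grasp_force: 40.4
```

apply_moves --pt "0 0 -0.1 0 0 0 25" --pt "0 0 -0.4 0 0 0 25" --pt "0 0 -0.75 0 0 0 25" --pt "0 0 -0.85 0 0 0 25" --pt "0 0 -0.85 0 0 0 25"

```text
clock: 15.9
position: [0.6368, -0.084, 0.1064]
orientation: [3.14, -0.005, -0.0]
force: [0.2, 0.6, -0.3]
finger_gap: 0.0337
grasp_force: 40.0
```

apply_moves --pt "-0.04 -0.35 0 0 0 0 25" --pt "-0.04 -0.64 0 0 0 0 25" --pt "-0.04 -0.64 0 0 0 0 25"

```text
clock: 16.2
position: [0.6279, -0.0029, 0.1001]
orientation: [-3.139, 0.006, 0.004]
force: [0.8, -0.3, -0.8]
finger_gap: 0.0333
grasp_force: 40.0
```

apply_moves --pt "-0.037 -0.35 0 0 0 0 25" --pt "-0.037 -0.647 0 0 0 0 25" --pt "-0.037 -0.647 0 0 0 0 25" --pt "-0.037 -0.647 0 0 0 0 25" --pt "-0.037 -0.647 0 0 0 0 25" --pt "-0.037 -0.647 0 0 0 0 25"

```text
clock: 16.8
position: [0.6258, 0.0696, 0.1025]
orientation: [3.141, 0.001, -0.002]
force: [-0.2, 0.1, -0.8]
finger_gap: 0.0336
grasp_force: 40.1
```

Run:
```python
from h import *
for i in range(3):
    d=get_image("side"); s=state();print(s["position"].round(4),s["finger_gap"],s["grasp_force"],s["force"])
cv2.imwrite("pics/g6.png",cv2.resize(d["img"][150:225,190:255,::-1],None,fx=8,fy=8,interpolation=cv2.INTER_CUBIC))
```

```text
[0.6259 0.0696 0.1028] 0.03349180744397307 40.11144549585879 [ 1.49171529  0.25136635 -0.65283055]
[0.626  0.0697 0.1029] 0.03349900766002986 40.11150475940667 [ 0.47727584  0.45590473 -0.39238572]
[0.6261 0.0699 0.1031] 0.03359354266273903 40.11217220686376 [ 0.00698358 -0.30146958 -1.12702811]
```

View pics/g6.png

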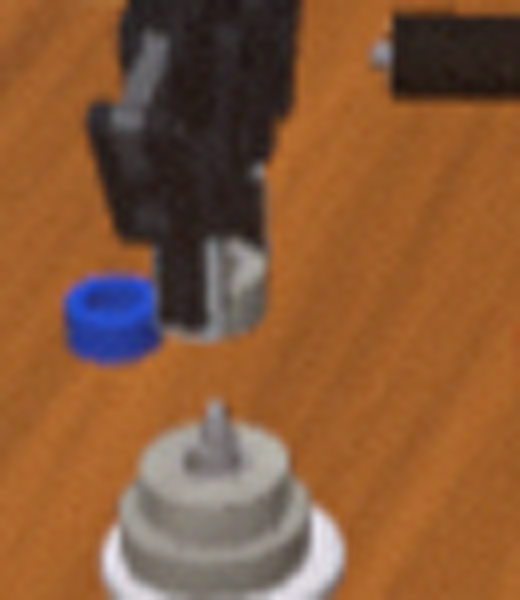

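apply_moves --pt "0.005 0 0.1 0 0 0 25" --pt "0.005 0 0.2 0 0 0 25" --pt "0.005 0 0.28 0 0 0 25" --pt "0.005 0 0.36 0 0 0 25" --pt "0.005 0 0.41 0 0 0 25" --pt "0.005 0 0.44 0 0 0 25" --pt "0.005 0 0.44 0 0 0 25" --pt "0.005 0 0.44 0 0 0 25"

```text
clock: 17.75
position: [0.6269, 0.0709, 0.0507]
orientation: [3.142, -0.001, -0.0]
force: [-0.1, 0.6, -0.0]
finger_gap: 0.0338
grasp_force: 40.1
```

apply_moves --pt "0 0 0.01 0 0 0 25" --pt "0 0 0.02 0 0 0 25" --pt "0 0 0.03 0 0 0 25" --pt "0 0 0.033 0 0 0 25" --pt "0 0 0.033 0 0 0 25"

```text
clock: 18.25
position: [0.6268, 0.0709, 0.0471]
orientation: [3.142, -0.0, -0.0]
force: [-1.6, 0.2, 2.4]
finger_gap: 0.0335
grasp_force: 40.6
```

apply_moves --pt "0 0 0 0 0 0 35" --pt "0 0 0 0 0 0 45" --pt "0 0 0 0 0 0 50" --pt "0 0 0 0 0 0 50" --pt "0 0 -0.2 0 0 0 55" --pt "0 0 -0.5 0 0 0 55" --pt "0 0 -0.7 0 0 0 55" --pt "0 0 -0.7 0 0 0 55"

```text
clock: 19.05
position: [0.6296, 0.0708, 0.1355]
orientation: [3.141, -0.009, -0.0]
force: [0.4, 0.8, -0.0]
finger_gap: 0.055
grasp_force: 0.0
```

apply_moves --pt "0 0.4 0 0 0 0 60" --pt "0 0.8 0 0 0 0 60" --pt "0 0.98 0 0 0 0 60"

```text
clock: 19.35
position: [0.6257, -0.0496, 0.129]
orientation: [3.141, 0.002, -0.002]
force: [0.5, 0.0, 0.6]
finger_gap: 0.0599
grasp_force: 0.0
```

apply_moves --pt "0.02 0.4 0 0 0 0 60" --pt "0.02 0.8 0 0 0 0 60" --pt "0.02 0.98 0 0 0 0 60"

```text
clock: 19.65
position: [0.6281, -0.1679, 0.1289]
orientation: [3.141, 0.001, -0.003]
force: [0.6, 0.0, -0.5]
finger_gap: 0.0602
grasp_force: 0.0
```

apply_moves --pt "0.02 0.4 0 0 0 -0.2 60" --pt "0.02 0.8 0 0 0 -0.46 60" --pt "0.02 0.97 0 0 0 -0.46 60" --pt "0.02 0.97 0.5 0 0 -0.46 60" --pt "0.02 0.97 0.5 0 0 -0.46 60" --pt "0.02 0.97 0.5 0 0 -0.46 60" --pt "0.02 0.97 0.5 0 0 -0.46 60"

```text
clock: 20.35
position: [0.6316, -0.2797, 0.0707]
orientation: [-3.141, 0.0, 0.231]
force: [-0.0, -1.2, 0.7]
finger_gap: 0.0598
grasp_force: 0.0
```

Run:
```python
from h import *
for i in range(3):
    d=get_image("side"); s=state();print(s["position"].round(4),s["orientation"].round(3))
cv2.imwrite("pics/side_now.png",d["img"][:,:,::-1])
print(need((.6317,-.281,.004),.23))
# stack check numerically: grey wheel silhouette rows
im=d["img"][195:235,190:245].astype(int)
g=(abs(im[...,0]-im[...,2])<35)&(im.sum(2)>200)
for r in range(0,40,2):
    w=np.where(g[r])[0]
    if len(w): print(195+r,190+w.min(),190+w.max())
```

```text
[ 0.6324 -0.2802  0.072 ] [ 3.14e+00 -2.00e-03  2.31e-01]
[ 0.6327 -0.2805  0.0727] [ 3.139e+00 -2.000e-03  2.310e-01]
[ 0.6327 -0.2807  0.0729] [ 3.139e+00 -3.000e-03  2.310e-01]
(array([-0.011, -0.001,  0.574]), array([ 0.005, -0.005,  0.001]))
195 202 204
199 214 220
201 210 222
203 210 222
205 210 224
207 208 225
209 208 225
211 206 227
213 205 228
215 205 230
217 204 232
219 203 232
221 203 232
223 204 231
225 205 229
227 207 226
229 212 221
```

apply_moves --pt "-0.01 0 0.2 0 0 0 60" --pt "-0.01 0 0.4 0 0 0 60" --pt "-0.01 0 0.57 0 0 0 60" --pt "-0.01 0 0.57 0 0 0 58" --pt "-0.01 0 0.57 0 0 0 50" --pt "-0.01 0 0.57 0 0 0 42" --pt "-0.01 0 0.57 0 0 0 36" --pt "-0.01 0 0.57 0 0 0 28" --pt "-0.01 0 0.57 0 0 0 25" --pt "-0.01 0 0.57 0 0 0 25"

```text
clock: 21.5
position: [0.6315, -0.2817, 0.0045]
orientation: [3.139, -0.003, 0.23]
force: [-0.5, 1.0, 7.1]
finger_gap: 0.035
grasp_force: 40.2
```

apply_moves --pt "0 0 0 0 0 0 25" --pt "0 0 -0.1 0 0 0 25" --pt "0 0 -0.4 0 0 0 25" --pt "0 0 -0.75 0 0 0 25" --pt "0 0 -0.95 0 0 0 25" --pt "0 0 -0.95 0 0 0 25" --pt "0 0 -0.95 0 0 0 25"

```text
clock: 22.2
position: [0.6296, -0.2807, 0.1155]
orientation: [-3.141, 0.0, 0.23]
force: [-0.1, -0.3, -2.0]
finger_gap: 0.0351
grasp_force: 40.3
```

Run:
```python
from h import *
for i in range(2):
    d=get_image("side"); s=state();print(s["position"].round(4),s["orientation"].round(3),s["finger_gap"])
p=s["position"]
import sys
print([ (proj(d,p+np.array([np.cos(.23)*e,np.sin(.23)*e,.016])).round(1)) for e in(-.05,-.042,0,.042,.05)])
# dark pixels in the area around roller
im=d["img"].astype(int)
u,v=proj(d,p+np.array([0,0,.016])).astype(int)
for r in range(v-12,v+13,2): print(r,"".join("#" if im[r,c].sum()<150 else ("+" if abs(im[r,c,0]-im[r,c,2])<30 else ".") for c in range(u-35,u+35)))
print(u)
```

```text
[ 0.6288 -0.2802  0.1137] [-3.139e+00  3.000e-03  2.300e-01] 0.034755115461949544
[ 0.6284 -0.28    0.1128] [-3.138  0.004  0.23 ] 0.03438725969419599
[array([267.3, 126. ]), array([264.7, 125.9]), array([251.4, 125.7]), array([238. , 125.5]), array([235.5, 125.4])]
113 ...............................#########..............................
115 ................................########..............................
117 ................................#######...............................
119 ................................###++###..............................
121 .......................+#########+###############.....................
123 .......................+########++###+++#########.....................
125 .....................+++########++###+++#########+++..................
127 .......................#########++###+++#########+++..................
129 .......................#########++###+++#########.....................
131 ............................###.++++++++.########.................++++
133 ................................................................++++++
135 ..............................................................+++++++.
137 .............................................................+++++++..
251
```

apply_moves --pt "0 -0.35 0 0 0 -0.096 25" --pt "0 -0.7 0 0 0 -0.096 25" --pt "0 -1 0 0 0 -0.096 25"

```text
clock: 22.6
position: [0.6004, -0.1619, 0.1126]
orientation: [-3.137, 0.004, 0.277]
force: [-0.0, 0.3, -1.8]
finger_gap: 0.0349
grasp_force: 40.5
```

apply_moves --pt "-0.04 -0.35 0 0 0 0 25" --pt "-0.04 -0.7 0 0 0 0 25" --pt "-0.04 -0.99 0 0 0 0 25"

```text
clock: 22.9
position: [0.5628, -0.0488, 0.113]
orientation: [-3.138, 0.005, 0.278]
force: [0.8, 0.3, -1.8]
finger_gap: 0.0347
grasp_force: 40.5
```

apply_moves --pt "-0.04 -0.35 0 0 0 0 25" --pt "-0.04 -0.7 0 0 0 0 25" --pt "-0.04 -0.99 0 0 0 0 25"

```text
clock: 23.2
position: [0.5256, 0.0636, 0.1133]
orientation: [-3.14, 0.005, 0.278]
force: [0.6, 0.8, -1.6]
finger_gap: 0.0347
grasp_force: 40.5
```

apply_moves --pt "-0.04 -0.35 0 0 0 0 25" --pt "-0.04 -0.7 0 0 0 0 25" --pt "-0.04 -0.99 0 0 0 0 25"

```text
clock: 23.5
position: [0.4885, 0.1761, 0.1135]
orientation: [-3.141, 0.005, 0.278]
force: [0.3, -0.2, -2.2]
finger_gap: 0.0346
grasp_force: 40.5
```

apply_moves --pt "-0.04 -0.35 0 0 0 0 25" --pt "-0.04 -0.7 0 0 0 0 25" --pt "-0.04 -0.99 0 0 0 0 25" --pt "-0.04 -0.99 0.2 0 0 0 25" --pt "-0.04 -0.99 0.2 0 0 0 25" --pt "-0.04 -0.99 0.2 0 0 0 25" --pt "-0.04 -0.99 0.2 0 0 0 25"

```text
clock: 24.2
position: [0.4542, 0.2869, 0.0919]
orientation: [3.141, 0.001, 0.277]
force: [-0.5, 0.1, -1.1]
finger_gap: 0.0348
grasp_force: 40.5
```

Run:
```python
from h import *
for i in range(3):
    d=get_image("side"); s=state();print(s["position"].round(4),s["orientation"].round(3),s["finger_gap"])
p=s["position"]
print(need((.4515,.290,.014),.278))
im=d["img"].astype(int)
a=.278
print([ (proj(d,p+np.array([np.cos(a)*e,np.sin(a)*e,.016])).round(1)) for e in(-.05,-.042,0,.042,.05)])
u,v=proj(d,p+np.array([0,0,.016])).astype(int)
for r in range(v-12,v+23,3): print(r,"".join("#" if im[r,c].sum()<150 else ("+" if abs(im[r,c,0]-im[r,c,2])<30 else ".") for c in range(u-35,u+35)))
print(u)
```

```text
[0.4546 0.287  0.0924] [ 3.142 -0.     0.276] 0.034486006342470815
[0.4548 0.2871 0.0927] [-3.142e+00 -1.000e-03  2.760e-01] 0.03497588045667417
[0.4548 0.2871 0.0928] [-3.141e+00 -1.000e-03  2.770e-01] 0.034164200900519234
(array([-0.021, -0.03 ,  0.656]), array([-0.   , -0.003, -0.003]))
[array([282.9, 248.5]), array([279. , 248.5]), array([258.9, 248.6]), array([238.7, 248.7]), array([234.9, 248.7])]
236 ..............................#####++++++####............+++++.......+
239 ................................####+++++###....+++++.......+++++.....
242 .................+#######################################.............
245 .................+#######################################.............
248 .............+++++################++++++#################++++.........
251 ..............+++##############+++######+++##############++...........
254 .................##############++++#####+++##############.............
257 ..................#############++++#####+++.##..#######...............
260 ................................++++++++++............................
263 ......................................................................
266 ......................................................................
269 ......................................................................
258
```

apply_moves --pt "-0.02 -0.03 0 0 0 0 25" --pt "-0.02 -0.03 0.2 0 0 0 25" --pt "-0.02 -0.03 0.4 0 0 0 25" --pt "-0.02 -0.03 0.52 0 0 0 25" --pt "-0.02 -0.03 0.6 0 0 0 25" --pt "-0.02 -0.03 0.63 0 0 0 25" --pt "-0.02 -0.03 0.63 0 0 0 25" --pt "-0.02 -0.03 0.63 0 0 0 25"

```text
clock: 25.15
position: [0.4515, 0.2907, 0.0173]
orientation: [-3.141, -0.002, 0.278]
force: [-0.1, -0.0, -1.9]
finger_gap: 0.0348
grasp_force: 40.6
```

apply_moves --pt "0 0 0.01 0 0 0 25" --pt "0 0 0.02 0 0 0 25" --pt "0 0 0.028 0 0 0 25" --pt "0 0 0.028 0 0 0 25"

```text
clock: 25.55
position: [0.4512, 0.2905, 0.014]
orientation: [3.141, -0.001, 0.278]
force: [-1.3, -2.8, 3.2]
finger_gap: 0.0347
grasp_force: 41.2
```

apply_moves --pt "0 0 0 0 0 0 36" --pt "0 0 0 0 0 0 40" --pt "0 0 0 0 0 0 50" --pt "0 0 0 0 0 0 52" --pt "0 0 -0.2 0 0 0 52" --pt "0 0 -0.5 0 0 0 52" --pt "0 0 -0.8 0 0 0 52" --pt "0 0 -0.8 0 0 0 52"

```text
clock: 26.35
position: [0.4545, 0.292, 0.115]
orientation: [-3.14, -0.012, 0.278]
force: [0.9, 0.4, -0.2]
finger_gap: 0.0521
grasp_force: 0.0
```

apply_moves --pt "0.96 0.27 0 0 0 -1 52" --pt "0.96 0.27 0 0 0 -1 52" --pt "0.96 0.27 0 0 0 -1 52" --pt "0.96 0.27 0 0 0 -1 52"

```text
clock: 26.75
position: [0.5732, 0.2902, 0.1083]
orientation: [3.141, -0.001, 0.78]
force: [-0.3, 0.7, -0.1]
finger_gap: 0.052
grasp_force: 0.0
```

apply_moves --pt "0.24 0.196 0 0 0 -1 45" --pt "0.24 0.196 0 0 0 -1 45" --pt "0.24 0.196 0 0 0 -1 45" --pt "0.24 0.196 0 0 0 -1 45"

```text
clock: 27.15
position: [0.6071, 0.2941, 0.1075]
orientation: [-3.14, 0.001, 1.281]
force: [0.9, 0.6, 0.3]
finger_gap: 0.045
grasp_force: 0.0
```

apply_moves --pt "0 0 0 0 0 -1 45" --pt "0 0 0 0 0 -1 45" --pt "0 0 0 0 0 -1 45" --pt "0 0 0 0 0 -1 45"

```text
clock: 27.55
position: [0.6069, 0.2941, 0.1077]
orientation: [-3.14, 0.0, 1.782]
force: [-0.1, -0.8, -0.5]
finger_gap: 0.0448
grasp_force: 0.0
```

apply_moves --pt "0 0 0 0 0 -1 45" --pt "0 0 0 0 0 -1 45" --pt "0 0 0 0 0 -1 45" --pt "0 0 0 0 0 -1 45" --pt "0 0 0 0 0 -1 45"

```text
clock: 28.05
position: [0.6069, 0.2942, 0.1078]
orientation: [-3.14, -0.001, 2.278]
force: [-0.0, 0.3, 0.3]
finger_gap: 0.045
grasp_force: 0.0
```

Run:
```python
from h import *
for i in range(3):
    d=get_image("side"); s=state()
print(s["position"].round(4),s["orientation"].round(3),s["joints"].round(2))
print(need((.603,.294,.002),2.34))
# measure thick roller in the cradle, and thin roller, in side view by dark mask
im=d["img"].astype(int)
def show(p,w=40,h=15,st=2):
    u,v=proj(d,p).round().astype(int)
    for r in range(v-h,v+h,st): print(r,"".join("#" if im[r,c].sum()<150 else ("+" if abs(im[r,c,0]-im[r,c,2])<30 else ".") for c in range(u-w,u+w)),u-w)
show((.4515,.29,.0275)); 
a=.278
print([proj(d,np.array([.4515,.29,.0275])+np.array([np.cos(a),np.sin(a),0])*e).round(1) for e in(-.05,-.042,0,.042,.05)])
show((.603,.294,.012),25,20)
a=-.8
print([proj(d,np.array([.603,.294,.012])+np.array([np.cos(a),np.sin(a),0])*e).round(1) for e in(-.05,-.042,0,.042,.05)])
```

```text
[0.6071 0.2942 0.1084] [-3.141 -0.     2.277] [ 0.3   0.4   1.66  0.    1.08 -0.4 ]
(array([ 0.02 , -0.027,  0.887]), array([-0.002, -0.001, -0.126]))
264 ................................................................................ 220
266 ................................................................................ 220
268 ................................................................................ 220
270 ................................................................................ 220
272 ......................######################################.................... 220
274 ......................+#####################################.................... 220
276 ......................######################################.................... 220
278 ..................+++++#####################################++++................ 220
280 ..................+++++#####################################++++................ 220
282 .....................+######################################.................... 220
284 ......................+################################
[... 1097 characters left out ...]
...................############.................. 169
275 ......................############................ 169
277 .......................############............... 169
279 .........................############............. 169
281 ..........................######++++++............ 169
283 ............................##+++++++++........... 169
285 .............................#++++++++............ 169
287 ..............................+++++++............. 169
289 .................................................. 169
291 .................................................. 169
[array([202.9, 287. ]), array([201.5, 284.7]), array([194. , 273.4]), array([187. , 262.8]), array([185.7, 260.8])]
```

apply_moves --pt "0.02 -0.027 0 0 0 -0.126 45" --pt "0.02 -0.027 0.3 0 0 -0.126 45" --pt "0.02 -0.027 0.6 0 0 -0.126 45" --pt "0.02 -0.027 0.8 0 0 -0.126 45" --pt "0.02 -0.027 0.878 0 0 -0.126 45" --pt "0.02 -0.027 0.878 0 0 -0.126 44" --pt "0.02 -0.027 0.878 0 0 -0.126 35" --pt "0.02 -0.027 0.878 0 0 -0.126 27" --pt "0.02 -0.027 0.878 0 0 -0.126 18" --pt "0.02 -0.027 0.878 0 0 -0.126 14"

```text
clock: 29.2
position: [0.6051, 0.2946, 0.0061]
orientation: [3.138, 0.002, 2.341]
force: [-0.5, -0.3, 5.3]
finger_gap: 0.0221
grasp_force: 39.5
```

apply_moves --pt "0 0 0 0 0 0 14" --pt "0 0 0 0 0 0 14" --pt "0 0 0 0 0 0 14"

```text
clock: 29.5
position: [0.6051, 0.2945, 0.0061]
orientation: [3.138, 0.002, 2.341]
force: [-0.9, -0.2, 6.3]
finger_gap: 0.0224
grasp_force: 39.6
```

apply_moves --pt "0 0 -0.1 0 0 0 14" --pt "0 0 -0.4 0 0 0 14" --pt "0 0 -0.75 0 0 0 14" --pt "0 0 -0.87 0 0 0 14" --pt "0 0 -0.87 0 0 0 14"

```text
clock: 30.0
position: [0.6052, 0.2946, 0.1116]
orientation: [3.136, 0.003, 2.341]
force: [1.0, -0.4, -1.5]
finger_gap: 0.0221
grasp_force: 39.4
```

apply_moves --pt "-0.02 -0.3 0 0 0 0.28 14" --pt "-0.04 -0.6 0 0 0 0.56 14" --pt "-0.07 -0.9 0 0 0 0.84 14" --pt "-0.07 -1 0 0 0 1 14"

```text
clock: 30.4
position: [0.5184, 0.2021, 0.104]
orientation: [-3.133, -0.0, 1.835]
force: [0.5, 0.8, -1.8]
finger_gap: 0.0225
grasp_force: 39.6
```

apply_moves --pt "-0.2 -0.3 0 0 0 0.28 14" --pt "-0.4 -0.6 0 0 0 0.56 14" --pt "-0.55 -0.85 0 0 0 0.84 14" --pt "-0.585 -0.918 0 0 0 1 14"

```text
clock: 30.8
position: [0.4307, 0.1057, 0.1044]
orientation: [-3.134, 0.002, 1.335]
force: [-0.3, -0.2, -1.5]
finger_gap: 0.0223
grasp_force: 39.7
```

apply_moves --pt "0 0 0 0 0 0.28 14" --pt "0 0 0 0 0 0.56 14" --pt "0 0 0 0 0 0.84 14" --pt "0 0 0 0 0 1 14"

```text
clock: 31.2
position: [0.4335, 0.1072, 0.1054]
orientation: [-3.138, 0.004, 0.836]
force: [-0.2, 0.1, -1.4]
finger_gap: 0.0222
grasp_force: 39.8
```

apply_moves --pt "0 0 0.2 0 0 0.182 14" --pt "0 0 0.2 0 0 0.182 14" --pt "0 0 0.2 0 0 0.182 14" --pt "0 0 0.2 0 0 0.182 14"

```text
clock: 31.6
position: [0.4354, 0.1074, 0.0839]
orientation: [-3.141, 0.001, 0.751]
force: [-0.2, -0.0, -0.9]
finger_gap: 0.0223
grasp_force: 39.7
```

Run:
```python
from h import *
for i in range(3):
    d=get_image("side"); s=state()
print(s["position"].round(4),s["orientation"].round(3),s["finger_gap"],s["grasp_force"])
print(need((.4373,.108,.0186),.75))
im=d["img"].astype(int)
p=s["position"]+np.array([0,0,.006]); a=.75
print([proj(d,p+np.array([np.cos(a),np.sin(a),0])*e).round(1) for e in(-.05,-.042,0,.042,.05)])
w=45
u,v=proj(d,p).round().astype(int)
for r in range(v-16,v+24,2): print(r,"".join("#" if im[r,c].sum()<150 else ("+" if abs(im[r,c,0]-im[r,c,2])<30 else ".") for c in range(u-w,u+w)),u-w)
```

```text
[0.4361 0.1074 0.0847] [ 3.141e+00 -1.000e-03  7.500e-01] 0.02258148242158218 39.68120455741882
(array([0.01 , 0.003, 0.551]), array([ 0.002, -0.002,  0.001]))
[array([302.7, 205.7]), array([300. , 206.5]), array([285.3, 210.9]), array([270.1, 215.5]), array([267.1, 216.3])]
195 ......................................############...############......................... 240
197 .......................................+++#######....###########.......................... 240
199 .......................................++#########+############........................... 240
201 .......................................+######################............................ 240
203 .......................................++#####+##############............................. 240
205 .......................................+#####++++############++........................... 240
207 .......................................+#####++++#############++.......................... 240
209 ....................................#########++++#############............................ 240
211 ............................
[... 455 characters left out ...]
... 240
221 .......................................................................................... 240
223 .......................................................................................... 240
225 .......................................................................................... 240
227 .......................................................................................... 240
229 .......................................................................................... 240
231 ........................................................++++.............................. 240
233 ..................................................++++.......++........................... 240
```

apply_moves --pt "0.01 0.003 0.1 0 0 0 14" --pt "0.01 0.003 0.25 0 0 0 14" --pt "0.01 0.003 0.38 0 0 0 14" --pt "0.01 0.003 0.46 0 0 0 14" --pt "0.01 0.003 0.52 0 0 0 14" --pt "0.01 0.003 0.52 0 0 0 14" --pt "0.01 0.003 0.52 0 0 0 14"

```text
clock: 32.45
position: [0.4372, 0.1079, 0.022]
orientation: [3.141, -0.0, 0.75]
force: [-0.0, 0.3, -1.8]
finger_gap: 0.0225
grasp_force: 39.7
```

apply_moves --pt "0 0 0.01 0 0 0 14" --pt "0 0 0.02 0 0 0 14" --pt "0 0 0.028 0 0 0 14" --pt "0 0 0.028 0 0 0 14"

```text
clock: 32.85
position: [0.4369, 0.108, 0.0185]
orientation: [3.141, -0.0, 0.75]
force: [0.1, -0.5, -1.4]
finger_gap: 0.0225
grasp_force: 39.7
```

Not yet in contact; lower in small steps.

apply_moves --pt "0 0 0.008 0 0 0 14" --pt "0 0 0.012 0 0 0 14" --pt "0 0 0.012 0 0 0 14"

```text
clock: 33.15
position: [0.437, 0.1079, 0.0183]
orientation: [-3.141, 0.001, 0.75]
force: [-4.2, -1.0, 9.8]
finger_gap: 0.0223
grasp_force: 40.9
```

apply_moves --pt "0 0 -0.005 0 0 0 22" --pt "0 0 -0.005 0 0 0 28" --pt "0 0 -0.005 0 0 0 38" --pt "0 0 -0.005 0 0 0 40" --pt "0 0 -0.2 0 0 0 40" --pt "0 0 -0.5 0 0 0 40" --pt "0 0 -1 0 0 0 40" --pt "0 0 -1 0 0 0 40"

```text
clock: 33.95
position: [0.4405, 0.1081, 0.1428]
orientation: [3.134, -0.008, 0.75]
force: [0.3, 0.2, 0.8]
finger_gap: 0.0402
grasp_force: 0.0
```

apply_moves --pt "0.7 1 -0.5 0 0 0 40" --pt "0.7 1 -0.5 0 0 0 40" --pt "0.7 1 -0.5 0 0 0 40" --pt "0.7 1 -0.5 0 0 0 40" --pt "0.7 1 -0.5 0 0 0 40" --pt "0.7 1 -0.5 0 0 0 40" --pt "0.7 1 -0.5 0 0 0 40"

```text
clock: 34.65
position: [0.5779, 0.0779, 0.1952]
orientation: [-3.139, 0.002, 0.75]
force: [-0.2, -0.3, -0.6]
finger_gap: 0.0401
grasp_force: 0.0
```

Run:
```python
from h import *
d=get_image("side"); print(state()["position"])
cv2.imwrite("pics/fin.png",cv2.resize(d["img"][180:310,165:325,::-1],None,fx=4.6,fy=4.6,interpolation=cv2.INTER_CUBIC))
a=.75;p=np.array([.4373,.108,.0245]);print([proj(d,p+np.array([np.cos(a),np.sin(a),0])*e).round(1) for e in(-.05,0,.05)])
```

```text
[0.57813953 0.07784159 0.19551064]
[array([300.7, 227.7]), array([283.7, 233.1]), array([266.1, 238.8])]
```

View pics/fin.png

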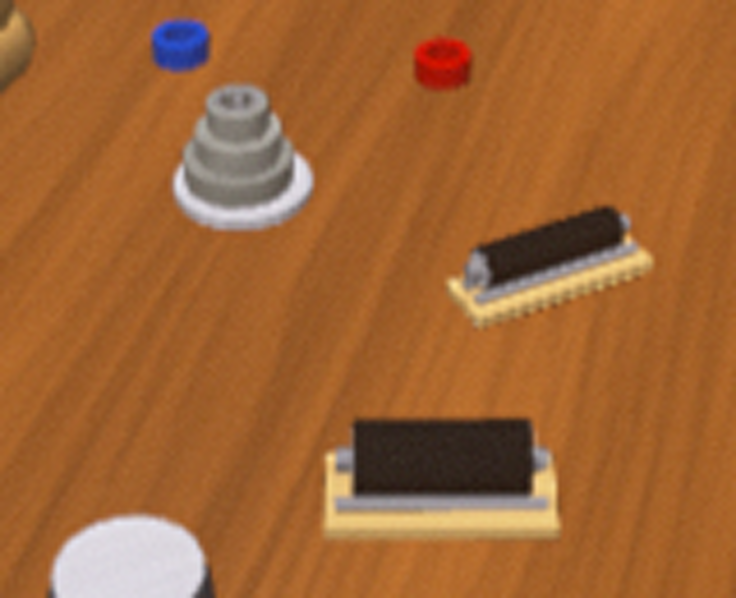

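The picture shows three tiers of wheels on the post at (237,150). The thick roller is centred in the wide cradle at (443,457), and the thin roller lies along the bars of the narrow one at (548,245).

```bash
python3 -c "
from cell import *
print(sign_off())"
```

```text
the job is handed in; nothing more can be done
None
```

All five parts are put away: the three wheels are stacked on the post, widest at the bottom, and each roller lies centred in its own cradle. I handed the job in at about 35 s on the robot's clock; sign-off returned no verdict.

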